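# Clamp a linocut block in a handwheel jig

### The arm

A 6-joint arm with a two-finger parallel gripper is mounted at the origin on the work surface. World frame = base frame: x ahead of the robot, y to its left, z up, the work surface at z = 0. Lengths are in m, angles in rad, forces in N, time in s.
With the tool pointing down it reaches from about 0.4 to 0.925 m from the base axis. Payload 12.5 kg.
Tool frame: the origin (TCP) lies midway between the tips of the shut fingers; the grasp point (between the pads) lies 19 mm behind it; z points along the fingers, y is the line along which they close (so a half turn about z gives the same grasp; the last joint's range is limited). The gripper opens to 95 mm and grips with 3 to 60 N. Pads are 20 mm wide; open, the fingers measure 119 mm over their backs; the gripper's body (75 mm by 180 mm) begins 59 mm behind the grasp point.
Start: joints at [1.061, 0.491, 1.559, -0, 1.092, -0.106], TCP at [0.246, 0.575, 0.182] pointing down, gripper open.
Joint ranges: [-3.1, 3.1], [-0.84, 2.19], [0.05, 2.79], [-1.13, 4.28], [0.06, 2.93], [-2.69, 2.69]. Speed limits (rad/s): [2.22, 2.22, 2.79, 3.14, 3.14, 3.14].

### API

Orientations are given as a 3x3 rotation matrix whose columns are the frame's x, y, z axes.
In Python, from station import env, eyes gives the robot as it stands.
- The arm moves only by the tool apply_moves, never from a script. Its argument "moves" is a list of rows, each an object of numbers: "x", "y", "z": the shift along the world's x, y, z normalised to -1 to 1, where 1 is 75 cm; "rx", "ry", "rz": the turn, a rotation vector about the world's x, y, z normalised to -1 to 1, where 1 is 90 degrees; "hand": the closure, from 0 (fully open) to 1 (shut). In form: [{"x": .., "y": .., "z": .., "rx": .., "ry": .., "rz": .., "hand": ..}, ...]. A call has 1 to 5 rows; each row is the pose to reach, as a shift and turn from the pose commanded when the call began; what a row does not reach only later rows make up. A row lasts 1/12 s, in which the tool goes at most 41.7 mm and 7.16 degrees, less where a joint would pass 70% of its speed; a pose out of reach is approached as far as the arm can. A call with a number of a shift or a turn outside -1 to 1 is refused whole. A call with a gripper value outside its range is refused whole. The fingers move at their own pace and stop on an object; the grip force is fixed at half the most. Time passes only in rows, so rows that repeat a pose let the fingers close. It gives the time, the measured TCP pose, the force, the opening and the grip force at its end, in the units of the state.
- env.sense(): the state, without advancing time (a new reading comes with each control period).
- eyes.grab_frame(name): name is "side" or "top"; returns a dict with "color" (384x512x3 uint8, red, green, blue), "z_map" (384x512 float32, m along the optical axis (not along the pixel's ray), 0 where there is no reading), "mtx" (3x3 intrinsics, pixels), "R" (3x3) and "t" (3): a world point X has camera coordinates R X + t. Camera axes: x right, y down, z forward; pixel columns grow to the right and rows downward; lengths in m; the calibration is good to about 2 mm. A picture is of the moment at which its call begins.
- env.job_done(): hands the job in; it is judged then, once.
The state is a dict: "time": time; "joint_pos": joint angles; "qvel": joint speeds; "joint_torque": joint torques, N m; "tcp_pos": TCP position; "tcp_rot": TCP orientation; "wrist_force": force on the tool from outside, world axes, zero at the start; "torque": the same for the moment, N m; "width": finger opening in m; "grasp_force": force on a finger pad.
Only numpy, scipy, OpenCV 4.12 (cv2) and the standard library are available. Lean on these libraries where they do the work, as an engineer would, in place of code of your own. Each camera call takes 0.05 s, during which the arm holds its last target. There are 200 camera calls.

### The job

Get the linocut block ready for carving: push it back so its long side is flush along the wooden back rail of the clamping jig, then wind the handwheel clockwise by its red knob until the jaw squeezes the block firmly against the steel end stop, leaving the orange spring pad pressed partly in but not bottomed out. Let go, and leave the can, ink roller and sketchbook where they are.

Things in the scene. Friction and masses are not known exactly. Their poses are not given: they have to be found in the camera images.
- jig: Clamping jig fixed to the table: aluminium bed, x -95 to 95, y -235 to 215 mm, 20 mm thick; origin on the table, z up. Green gearbox with handwheel at the -y end; the green jaw slides from it to +y. At the +y end stands a bolted steel stop bar, 110 mm across x, 30 mm tall above the bed; its face to the jaw lies anywhere from y = 145 to 190 mm, not measured: see or feel it.
- rail (a point): Middle of the wooden back rail's face on the bed's top: the face is at x = 70 mm of the jig, looks to -x, runs along y for 430 mm and stands from 20 to 46 mm above the table.
- hub (a point): Centre of the handwheel's upper face, on its vertical axis, 90 mm above the table, at x = -20, y = -190 mm of the jig. Wheel: dark steel disc of diameter 116 mm, 14 mm thick; a hub nut of diameter 28 mm stands 6 mm above it.
- knob (a point): Middle of the red revolving knob standing upright on the wheel, 45 mm off the wheel's axis: 20 to 26 mm in diameter, from 90 to 155 mm above the table (this point is 122 mm up). It spins freely on its pin and can be pushed round or gripped.
- wheel (a joint): Handwheel angle in rad, growing clockwise seen from above, which drives the jaw towards +y of the jig by 60 mm per turn (up to 3 turns needed). Stiff: it takes about 11 N at the knob to turn with nothing clamped, and stays where it is left. Every 10 N of clamping adds about 2.1 N at the knob.
- pad: Orange spring pad on the front of the green jaw, 100 (x) by 12 (y) by 30 mm, origin at its lower middle; its face towards the block is 6 mm to +y of the origin. It moves with the jaw and can be pushed back into it by at most 10 mm (5 N per mm), closing the gap behind it. Pressed in about 5 mm (some 25 N) is a good clamping; 10 mm is bottomed out.
- block: Linocut block, loose on the jig's bed: pale wood with a blue lino face, 95 (x) by 130 (y) by 28 mm, origin at the centre of its underside. One of its long (130 mm) sides is to lie along the back rail, one end against the stop, the pad against the other end.
- can: Drinks can, diameter 66 mm, 120 mm tall, standing on the table; origin at its base.
- roller: Ink roller with dark wooden handle, roller 90 mm wide, lying on the table.
- sketchbook: Red sketchbook 150 by 210 by 16 mm, lying on the table.
Mind the look-alikes: they are no part of the job. There is more than one size of the block; the one meant has the size given above.

How it is judged:
At the end, for the whole second after the job is handed in: The block lies flat, its long side along the back rail (within 4 mm and 0.05 rad), at rest, and is clamped against the end stop by the pad with more than 8 N and less than 46 N (pad pressed in by about 1.6 to 9.2 mm) (x of block in the frame of jig above 0.0185 m and angle between the x axis of block and the x axis of jig, either way round below 0.05 rad and angle between block's own z axis and vertical below 0.05 rad and contact force between block and pad between 8 and 46 N and linear speed of block below 0.01 m/s); the robot touches nothing.
It fails at once if the can, roller or sketchbook is shifted by more than 30 mm (distance of any of can, roller, sketchbook from where it was at the start of the episode above 0.03 m).
It fails at once if the block is squeezed with more than 120 N (contact force between block and pad above 120 N).
It also fails if it takes over 72 s, if anything falls off the work surface, if the arm or the gripper's body presses on something with over 40 N, if the wrist force passes 120 N, or if a joint passes its speed limit or range.

## Working session

There is one attempt and no reset: what is moved stays moved. The work goes in short steps, Python scripts to look and compute and a tool call to move; the robot and the scene stay as the last step left them, time stands still between calls to the robot, and variables do not carry over. Pictures are saved under pics/ and viewed, at most 10 in all, crops included, and the job is handed in when it is done.

Besides the shell and the picture viewer there is one more tool, called after "Emit:" as name(argument=value, ...), one argument or row to a line, values as JSON. apply_moves: Moves the arm, as the interface text tells. Its arguments: {"type":"object","properties":{"moves":{"type":"array"}},"required":["moves"]}

```bash
mkdir -p pics; ls; python3 - <<'E'
from station import env, eyes
import cv2, numpy as np
for n in("top","side"):
    f=eyes.grab_frame(n); cv2.imwrite(f"pics/{n}0.png",f["color"][:,:,::-1]); np.savez(f"{n}0.npz",**f)
    print(n,f["mtx"].round(1).tolist(),f["R"].round(3).tolist(),f["t"].round(3).tolist())
s=env.sense(); print({k:np.round(v,3).tolist() for k,v in s.items()})
E
```

```text
pics
top [[424.7, 0.0, 257.5], [0.0, 424.7, 194.4], [0.0, 0.0, 1.0]] [[0.11, -0.994, -0.0], [-0.97, -0.107, -0.219], [0.218, 0.024, -0.976]] [0.067, 0.571, 1.104]
side [[470.8, 0.0, 257.9], [0.0, 470.8, 186.6], [0.0, 0.0, 1.0]] [[0.934, -0.357, 0.018], [-0.254, -0.697, -0.671], [0.252, 0.622, -0.741]] [-0.452, 0.276, 0.955]
{'time': 0.1, 'joint_pos': [1.061, 0.491, 1.559, 0.0, 1.092, -0.106], 'qvel': [0.0, -0.001, -0.002, -0.0, 0.0, 0.001], 'joint_torque': [0.002, -61.362, -25.861, 0.069, 0.047, -0.0], 'tcp_pos': [0.245, 0.575, 0.181], 'tcp_rot': [[-0.92, 0.393, -0.0], [0.393, 0.92, -0.001], [0.0, -0.001, -1.0]], 'wrist_force': [-0.347, 0.057, -0.061], 'torque': [-0.021, 0.041, -0.016], 'grasp_force': 0.0, 'width': 0.095}
```

View pics/top0.png

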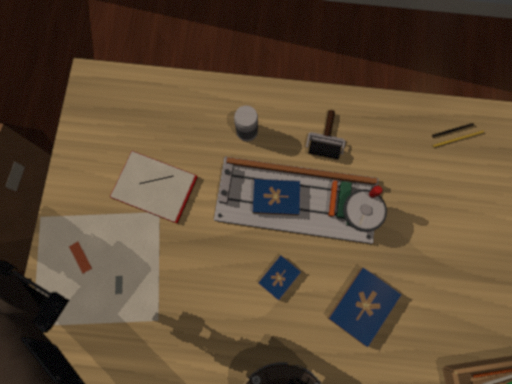

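View pics/side0.png

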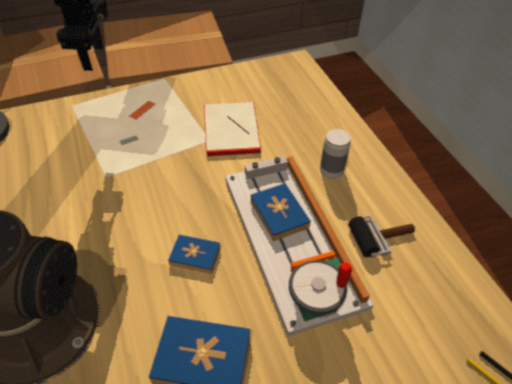

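The top view shows the three blue block candidates: on the jig (277,197), small on the table (280,277) and large on the table (365,305). The block on the jig fits 95x130 and lies on the bed. The wheel is at (364,209), the red knob at (376,189), and the rail runs along (300,170). Next I'll measure all of these.

```bash
cat > h.py <<'E'
import numpy as np, cv2
def cloud(f):
    v,u=np.mgrid[0:384,0:512]; z=f["z_map"]; K=f["mtx"]
    c=np.stack([(u-K[0,2])/K[0,0]*z,(v-K[1,2])/K[1,1]*z,z],-1)
    return (c-f["t"])@f["R"]           # R^T (c-t)
def ray(f,uv,h):                       # pixels -> world points on plane z=h
    uv=np.atleast_2d(uv).astype(float); d=np.c_[uv,np.ones(len(uv))]@np.linalg.inv(f["mtx"]).T@f["R"]
    o=-f["R"].T@f["t"]; return o+d*((h-o[2])/d[:,2])[:,None]
def hsv(f): return cv2.cvtColor(np.ascontiguousarray(f["color"]),cv2.COLOR_RGB2HSV)
def rect(p): 
    (c,s,a)=cv2.minAreaRect((p[:,:2]*1000).astype(np.float32)); return np.round(c,1),np.round(s,1),round(a,2)
E
python3 - <<'E'
from h import *
f=dict(np.load("top0.npz")); P=cloud(f); H=hsv(f)
def big(m):
    n,l,s,c=cv2.connectedComponentsWithStats(m.astype(np.uint8)); return [(l==i,s[i],c[i].round(1)) for i in np.argsort(-s[1:,4])[:4]+1 if s[i,4]>25]
blue=(H[...,0]>100)&(H[...,0]<125)&(H[...,1]>150)
for m,s,c in big(blue):
    q=P[m]; z=np.median(q[:,2]); uv=np.argwhere(m)[:,::-1]; print("blue",c,z.round(3),rect(ray(f,uv,z)))
red=((H[...,0]<5)|(H[...,0]>174))&(H[...,1]>170)&(P[...,2]>.06)
for m,s,c in big(red): print("red",c,P[m].mean(0).round(3),P[m].max(0).round(3), rect(P[m]))
org=(H[...,0]>=5)&(H[...,0]<16)&(H[...,1]>140)
for m,s,c in big(org):
    z=np.median(P[m][:,2]); print("orange/wood",c,z.round(3),rect(ray(f,np.argwhere(m)[:,::-1],z)))
roi=np.zeros(blue.shape,bool); roi[150:250,205:395]=1
w=roi&(abs(P[...,2]-.09)<.006)
for m,s,c in big(w)[:2]: print("wheel",c,rect(P[m]), np.round(cv2.minEnclosingCircle(ray(f,np.argwhere(m)[:,::-1],.09)[:,:2].astype(np.float32)*1000)[0],1),s)
bed=roi&(H[...,1]<60)&(abs(P[...,2]-.02)<.006)
q=np.vstack([ray(f,np.argwhere(m)[:,::-1],.02) for m,s,c in big(bed)]); print("bed",rect(q)); print(cv2.boxPoints(cv2.minAreaRect((q[:,:2]*1000).astype(np.float32))).round(1).tolist())
big_=cv2.resize(f["color"][140:255,205:400],None,fx=4,fy=4,interpolation=cv2.INTER_CUBIC); cv2.imwrite("pics/crop0.png",big_[:,:,::-1])
E
```

```text
blue [276.8 196.6] 0.048 (array([564.6,  77.1]), array([ 88.9, 122.9]), 3.78)
blue [348.4 303.4] 0.035 (array([ 309.3, -161.8]), array([ 57.4, 156.3]), 60.17)
blue [279.6 276.6] 0.021 (array([346.9,  45.5]), array([64.7, 90.3]), 56.64)
blue [369.8 334.1] 0.036 (array([ 228.7, -202.6]), array([20.4, 56.4]), 60.06)
red [375.5 190.9] [ 0.584 -0.172  0.145] [ 0.597 -0.164  0.159] (array([ 585.6, -172.8]), array([19.5, 20.1]), 52.72)
orange/wood [229.5  57.5] -0.75 (array([1076.4,  204.8]), array([1415., 2668.]), 6.3)
orange/wood [302.  170.6] 0.045 (array([647. ,  15.9]), array([421.9,  18.3]), 87.86)
orange/wood [ 80.  257.1] 0.002 (array([341.2, 605.2]), array([84.6, 25.1]), 37.21)
orange/wood [491.8 372.5] 0.013 (array([ 163.5, -531.9]), array([ 16. , 110.3]), 14.6)
wheel [364.7 210.8] (array([ 543.1, -160.5]), array([114.6, 112.8]), 66.88) [ 543.7 -160.3] [ 344  189   43   43 1363]
bed (array([558.8,  18.6]), array([447.7, 167.3]), 88.02)
[[467.3999938964844, -202.1999969482422], [634.5999755859375, -208.0], [650.0999755859375, 239.5], [482.8999938964844, 245.1999969482422]]
```

View pics/crop0.png

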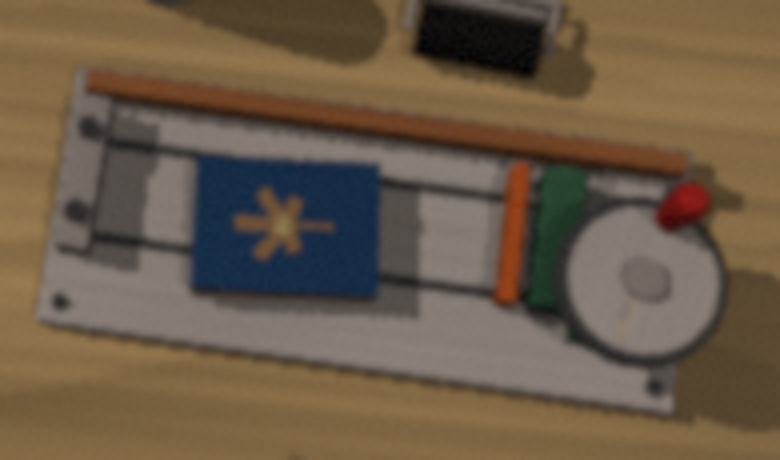

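The crop shows the block on the jig (90x124 mm of lino visible, so it's the right one), the orange pad at px (334,197) with a gap to the green jaw, the stop bar around px (225,190), and the knob at px (376,190). In the jig frame, the block sits about 30 mm off the rail and is turned about 6°. Moving now.

Emit:
apply_moves(
  moves=[
    {"x":0.024,"y":-0.05,"z":0,"rz":0.08,"hand":0},
    {"x":0.048,"y":-0.1,"z":0,"rz":0.16,"hand":0},
    {"x":0.072,"y":-0.15,"z":0,"rz":0.234,"hand":0},
    {"x":0.096,"y":-0.2,"z":0,"rz":0.234,"hand":0},
    {"x":0.12,"y":-0.25,"z":0,"rz":0.234,"hand":0},
  ],
)

```text
invalid input
```

```bash
python3 - <<'E'
from h import *
f=dict(np.load("top0.npz")); H=hsv(f); P=cloud(f)
W=np.array([543.5,-160.4]); th=-.036; R=np.array([[np.cos(th),-np.sin(th)],[np.sin(th),np.cos(th)]]); O=W-R@[-20,-190]; print("O",O)
J=lambda p:((p[:,:2]*1000-O)@R)
v,u=np.mgrid[0:384,0:512]; roi=(u>320)&(u<352)&(v>175)&(v<225)
m=roi&(H[...,0]>=3)&(H[...,0]<20)&(H[...,1]>140)&(P[...,2]<.07); j=J(ray(f,np.argwhere(m)[:,::-1],.05)); print("pad y pct",np.percentile(j,[2,10,50,90,98],axis=0).round(1).tolist(),np.median(P[m][:,2]))
g=roi&(H[...,0]>50)&(H[...,0]<90)&(H[...,1]>80); print("jaw",np.percentile(J(P[g]),[2,50,98],axis=0).round(1).tolist(),np.percentile(P[g][:,2],[10,50,90]))
# stop: height above bed at +y end
q=P[(u>210)&(u<250)&(v>155)&(v<225)]; jj=J(q); k=(q[:,2]>.04)&(q[:,2]<.06)&(abs(jj[:,0])<50); print("stop y",np.percentile(jj[k],[2,5,50,95,98],axis=0).round(1).tolist(),np.median(q[k,2]))
r=((H[...,0]<5)|(H[...,0]>174))&(H[...,1]>170)&(P[...,2]>.145); k=ray(f,np.argwhere(r)[:,::-1],.155); print("knob top",cv2.minEnclosingCircle((k[:,:2]*1000).astype(np.float32)))
E
```

```text
O [570.32556406  28.75704881]
pad y pct [[-36.8, -149.8], [-26.7, -138.0], [31.8, -109.6], [73.4, -101.4], [77.7, -84.0]] 0.04812191202286055
jaw [[-37.6, -151.0], [22.8, -133.9], [57.7, -125.1]] [0.04984282 0.05391055 0.05735857]
stop y [[-42.4, 182.3], [-40.4, 182.8], [1.5, 194.2], [44.6, 206.0], [47.6, 206.6]] 0.05003315104119011
knob top ((426.7835998535156, 265.1370849609375), 476.8161315917969)
```

Emit:
apply_moves(
  moves=[
    {"x":0.024,"y":-0.05,"z":0,"rx":0,"ry":0,"rz":0.08,"hand":0},
    {"x":0.048,"y":-0.1,"z":0,"rx":0,"ry":0,"rz":0.16,"hand":0},
    {"x":0.072,"y":-0.15,"z":0,"rx":0,"ry":0,"rz":0.234,"hand":0},
    {"x":0.096,"y":-0.2,"z":0,"rx":0,"ry":0,"rz":0.234,"hand":0},
    {"x":0.12,"y":-0.25,"z":0,"rx":0,"ry":0,"rz":0.234,"hand":0},
  ],
)

```text
time: 0.52
tcp_pos: [0.3352, 0.3867, 0.1816]
tcp_rot: [[-0.999, 0.035, -0.0], [0.035, 0.999, -0.0], [0.0, -0.0, -1.0]]
wrist_force: [0.8, 0.9, -0.2]
width: 0.0952
grasp_force: 0.0
```

Emit:
apply_moves(
  moves=[
    {"x":0.023,"y":-0.049,"z":0,"rx":0,"ry":0,"rz":0,"hand":0},
    {"x":0.046,"y":-0.098,"z":0,"rx":0,"ry":0,"rz":0,"hand":0},
    {"x":0.07,"y":-0.148,"z":0,"rx":0,"ry":0,"rz":0,"hand":0},
    {"x":0.093,"y":-0.197,"z":0,"rx":0,"ry":0,"rz":0,"hand":0},
    {"x":0.117,"y":-0.247,"z":0,"rx":0,"ry":0,"rz":0,"hand":0},
  ],
)

```text
time: 0.93
tcp_pos: [0.423, 0.2013, 0.1819]
tcp_rot: [[-0.999, 0.036, -0.0], [0.036, 0.999, 0.0], [0.0, 0.0, -1.0]]
wrist_force: [0.8, -0.1, 0.0]
width: 0.0947
grasp_force: 0.0
```

Emit:
apply_moves(
  moves=[
    {"x":0.02,"y":-0.045,"z":-0.02,"rx":0,"ry":0,"rz":0,"hand":0},
    {"x":0.04,"y":-0.09,"z":-0.04,"rx":0,"ry":0,"rz":0,"hand":0},
    {"x":0.06,"y":-0.125,"z":-0.06,"rx":0,"ry":0,"rz":0,"hand":0},
    {"x":0.074,"y":-0.162,"z":-0.08,"rx":0,"ry":0,"rz":0,"hand":0},
    {"x":0.074,"y":-0.162,"z":-0.1,"rx":0,"ry":0,"rz":0,"hand":0},
  ],
)

```text
time: 1.35
tcp_pos: [0.48, 0.078, 0.106]
tcp_rot: [[-0.999, 0.039, 0.001], [0.039, 0.999, -0.0], [-0.001, -0.0, -1.0]]
wrist_force: [-0.6, 1.4, -1.3]
width: 0.0951
grasp_force: 0.0
```

Emit:
apply_moves(
  moves=[
    {"x":0,"y":0.001,"z":-0.05,"rx":0,"ry":0,"rz":0,"hand":0},
    {"x":0,"y":0.002,"z":-0.098,"rx":0,"ry":0,"rz":0,"hand":0},
    {"x":0.012,"y":0.002,"z":-0.098,"rx":0,"ry":0,"rz":0,"hand":0},
    {"x":0.024,"y":0.001,"z":-0.098,"rx":0,"ry":0,"rz":0,"hand":0},
    {"x":0.036,"y":0.001,"z":-0.098,"rx":0,"ry":0,"rz":0,"hand":0},
  ],
)

```text
time: 1.77
tcp_pos: [0.5071, 0.0825, 0.0348]
tcp_rot: [[-0.999, 0.036, 0.001], [0.036, 0.999, 0.0], [-0.001, 0.0, -1.0]]
wrist_force: [0.6, -0.5, 0.7]
width: 0.0953
grasp_force: 0.0
```

Emit:
apply_moves(
  moves=[
    {"x":0.007,"y":0,"z":0,"rx":0,"ry":0,"rz":0,"hand":0},
    {"x":0.014,"y":0,"z":0,"rx":0,"ry":0,"rz":0,"hand":0},
    {"x":0.02,"y":-0.001,"z":0,"rx":0,"ry":0,"rz":0,"hand":0},
    {"x":0.026,"y":-0.001,"z":0,"rx":0,"ry":0,"rz":0,"hand":0},
    {"x":0.03,"y":-0.001,"z":0,"rx":0,"ry":0,"rz":0,"hand":0},
  ],
)

```text
time: 2.18
tcp_pos: [0.5284, 0.0817, 0.0339]
tcp_rot: [[-0.999, 0.036, 0.001], [0.036, 0.999, 0.0], [-0.001, 0.0, -1.0]]
wrist_force: [0.7, -0.2, -1.0]
width: 0.0951
grasp_force: 0.0
```

Emit:
apply_moves(
  moves=[
    {"x":0.004,"y":0,"z":0,"rx":0,"ry":0,"rz":0,"hand":0},
    {"x":0.007,"y":0,"z":0,"rx":0,"ry":0,"rz":0,"hand":0},
    {"x":0.009,"y":0,"z":0,"rx":0,"ry":0,"rz":0,"hand":0},
    {"x":0.011,"y":0,"z":0,"rx":0,"ry":0,"rz":0,"hand":0},
    {"x":0.012,"y":0,"z":0,"rx":0,"ry":0,"rz":0,"hand":0},
  ],
)

```text
time: 2.6
tcp_pos: [0.5368, 0.0817, 0.0333]
tcp_rot: [[-0.999, 0.036, -0.0], [0.036, 0.999, 0.0], [0.0, 0.0, -1.0]]
wrist_force: [-0.4, -0.0, -0.0]
width: 0.095
grasp_force: 0.0
```

```bash
cat > look.py <<'E'
from station import env, eyes
from h import *
import sys
th=-.036; R=np.array([[np.cos(th),-np.sin(th)],[np.sin(th),np.cos(th)]]); O=np.array([570.3,28.8])
f=eyes.grab_frame("top"); g=eyes.grab_frame("side"); H=hsv(f); P=cloud(f); np.savez("last.npz",**f)
J=lambda p:(p[:,:2]*1000-O)@R
m=(H[...,0]>100)&(H[...,0]<125)&(H[...,1]>150)&(P[...,2]>.04)&(P[...,2]<.056)
p=ray(f,np.argwhere(m)[:,::-1],.048); p=p[(abs(J(p)[:,0])<80)]; print("block jig",rect(J(p)/1000))
v,u=np.mgrid[0:384,0:512]
m=(H[...,0]>=3)&(H[...,0]<20)&(H[...,1]>140)&(P[...,2]<.07); p=ray(f,np.argwhere(m)[:,::-1],.05); j=J(p); k=(abs(j[:,0])<45)&(abs(j[:,1])<150)&(j[:,0]<50)
for a in(-30,-10,10,30):
    q=j[k&(abs(j[:,0]-a)<10)]; print("pad",a,np.percentile(q[:,1],[5,50,95]).round(1) if len(q) else None)
m=((H[...,0]<5)|(H[...,0]>174))&(H[...,1]>170)&(P[...,2]>.15)&(P[...,2]<.17); 
if m.any(): k=ray(f,np.argwhere(m)[:,::-1],.155); j=J(k); k=k[(abs(j[:,0])<90)&(abs(j[:,1]+190)<90)]; print("knob",k.mean(0).round(4),len(k))
if len(sys.argv)>1:
    a=cv2.resize(f["color"][140:255,205:400],None,fx=3,fy=3,interpolation=cv2.INTER_CUBIC); b=g["color"][140:340,215:385]; b=cv2.resize(b,None,fx=1.2,fy=345/200)
    cv2.imwrite(f"pics/{sys.argv[1]}.png",np.hstack([a,b])[:,:,::-1])
E
python3 look.py push1
```

```text
block jig (array([0., 0.]), array([0., 0.]), 0.0)
pad -30 [-114.6 -108.  -102. ]
pad -10 [-114.4 -108.2 -102. ]
pad 10 [-114.4 -108.5 -102.6]
pad 30 [-114.9 -108.2 -100.5]
knob [ 0.5861 -0.1748  0.155 ] 47
```

View pics/push1.png

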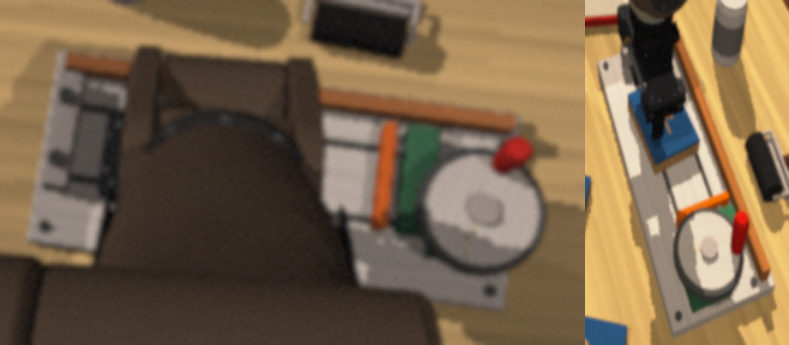

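```bash
python3 - <<'E'
from station import env, eyes
from h import *
f=eyes.grab_frame("side"); H=hsv(f); P=cloud(f)
def px(X): c=f["R"]@X+f["t"]; c=f["mtx"]@c; return (c[:2]/c[2]).round(1)
print("south finger tip",px(np.array([.535,.03,.033])),"old block corner",px(np.array([.5215,.012,.048])))
m=(H[...,0]>100)&(H[...,0]<125)&(H[...,1]>150)&(P[...,2]>.04)&(P[...,2]<.056)
p=ray(f,np.argwhere(m)[:,::-1],.048)
th=-.036; R=np.array([[np.cos(th),-np.sin(th)],[np.sin(th),np.cos(th)]]); O=np.array([570.3,28.8])
j=(p[:,:2]*1000-O)@R; k=abs(j[:,0])<90; print(k.sum(),rect(j[k]/1000),np.percentile(j[k],[1,99],axis=0).round(1))
b=cv2.resize(f["color"][150:260,230:340],None,fx=5,fy=5,interpolation=cv2.INTER_CUBIC); cv2.imwrite("pics/s2.png",b[:,:,::-1])
E
```

```text
south finger tip [274.1 228.9] old block corner [271.9 232.5]
729 (array([-7.2, 43.2]), array([ 88.5, 125.5]), 5.55) [[-53.9 -19.9]
 [ 40.1  99.3]]
```

View pics/s2.png

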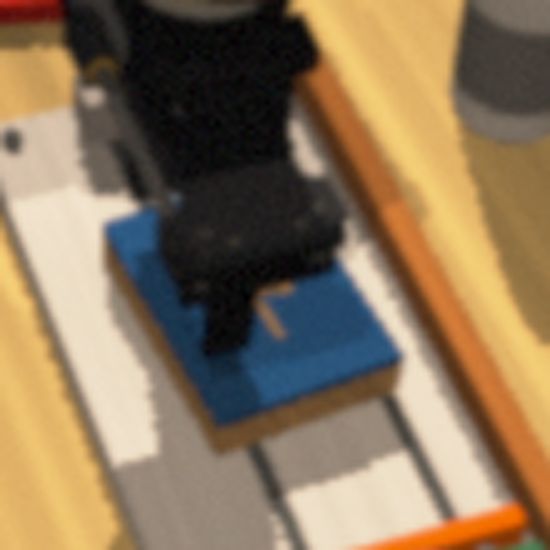

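The side crop shows the finger tip at px (275,219) over the block's lino, above its predicted point for z=0.033, and the block hasn't moved. With the hand open, the tips sit higher than the TCP, so I'll measure by how much.

```bash
python3 - <<'E'
from station import env, eyes
from h import *
f=eyes.grab_frame("side"); P=cloud(f)
for v in (208,212,215,217,219,221): print(v,[P[v,u].round(3).tolist() for u in (273,275,277)])
m=(f["color"].max(-1)<45)&(P[...,2]<.09)&(P[...,2]>.03)&(abs(P[...,0]-.54)<.04)&(abs(P[...,1]-.08)<.08)
print(m.sum(),np.percentile(P[m],[1,50,99],axis=0).round(3).tolist())
E
```

```text
208 [[0.515, 0.001, 0.149], [0.519, 0.0, 0.149], [0.524, 0.0, 0.147]]
212 [[0.527, 0.024, 0.105], [0.531, 0.024, 0.103], [0.537, 0.025, 0.1]]
215 [[0.527, 0.025, 0.094], [0.533, 0.026, 0.09], [0.538, 0.027, 0.086]]
217 [[0.528, 0.026, 0.085], [0.533, 0.026, 0.083], [0.538, 0.027, 0.079]]
219 [[0.531, 0.03, 0.072], [0.536, 0.032, 0.067], [0.54, 0.03, 0.067]]
221 [[0.536, 0.041, 0.049], [0.541, 0.041, 0.046], [0.546, 0.04, 0.046]]
65 [[0.522, 0.025, 0.047], [0.532, 0.029, 0.079], [0.545, 0.134, 0.089]]
```

Emit:
apply_moves(
  moves=[
    {"x":0,"y":0,"z":0.03,"rx":0,"ry":0,"rz":0,"hand":0},
    {"x":-0.04,"y":0,"z":0.03,"rx":0,"ry":0,"rz":0,"hand":0},
    {"x":-0.084,"y":0,"z":0.03,"rx":0,"ry":0,"rz":0,"hand":0},
    {"x":-0.084,"y":0,"z":0,"rx":0,"ry":0,"rz":0,"hand":0},
    {"x":-0.084,"y":0,"z":0,"rx":0,"ry":0,"rz":0,"hand":0},
  ],
)

```text
time: 3.22
tcp_pos: [0.4717, 0.0817, 0.032]
tcp_rot: [[-0.999, 0.036, -0.003], [0.036, 0.999, -0.0], [0.003, -0.0, -1.0]]
wrist_force: [-0.2, -0.7, 0.5]
width: 0.0954
grasp_force: 0.0
```

Emit:
apply_moves(
  moves=[
    {"x":0,"y":0,"z":-0.01,"rx":0,"ry":0,"rz":0,"hand":0},
    {"x":0,"y":0,"z":-0.018,"rx":0,"ry":0,"rz":0,"hand":0},
    {"x":0,"y":0,"z":-0.021,"rx":0,"ry":0,"rz":0,"hand":0},
    {"x":0,"y":0,"z":-0.021,"rx":0,"ry":0,"rz":0,"hand":0},
  ],
)

```text
time: 3.55
tcp_pos: [0.474, 0.0816, 0.0171]
tcp_rot: [[-0.999, 0.036, -0.001], [0.036, 0.999, 0.0], [0.001, 0.0, -1.0]]
wrist_force: [-0.5, -1.2, 0.1]
width: 0.095
grasp_force: 0.0
```

```bash
python3 - <<'E'
from station import env, eyes
from h import *
f=eyes.grab_frame("side"); P=cloud(f)
m=(f["color"].max(-1)<60)&(P[...,2]<.12)&(abs(P[...,0]-.472)<.03)&(abs(P[...,1]-.028)<.02)
r,c=np.nonzero(m); i=np.argsort(-r)[:14]
print(m.sum()); [print(c[k],r[k],P[r[k],c[k]].round(3).tolist()) for k in i]
b=cv2.resize(f["color"][150:260,210:320],None,fx=5,fy=5,interpolation=cv2.INTER_CUBIC); cv2.imwrite("pics/s3.png",b[:,:,::-1])
E
```

```text
83
247 232 [0.468, 0.03, 0.053]
245 232 [0.463, 0.028, 0.057]
246 232 [0.466, 0.03, 0.053]
249 231 [0.473, 0.03, 0.053]
246 231 [0.465, 0.027, 0.06]
248 231 [0.471, 0.03, 0.054]
247 231 [0.468, 0.03, 0.056]
245 231 [0.464, 0.029, 0.059]
248 230 [0.47, 0.028, 0.062]
247 230 [0.468, 0.027, 0.063]
245 230 [0.463, 0.028, 0.064]
251 230 [0.477, 0.028, 0.057]
249 230 [0.472, 0.028, 0.06]
250 230 [0.474, 0.026, 0.061]
```

View pics/s3.png

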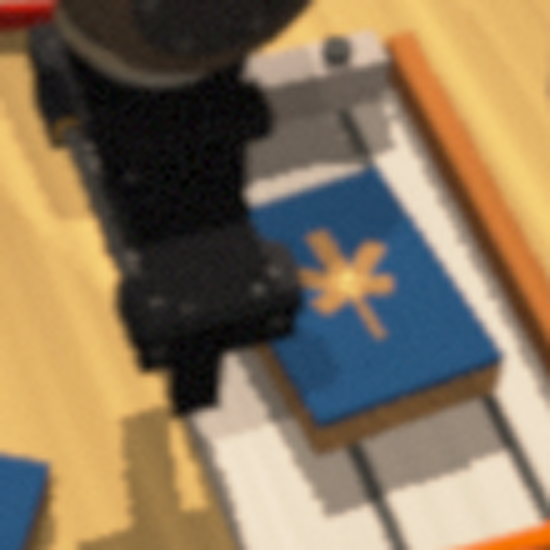

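The tip is at px (247,232), z≈0.05, for TCP 0.017. The open tips are about 33 mm short of the TCP. I'll half-close the hand and check again.

Emit:
apply_moves(
  moves=[
    {"x":0,"y":0,"z":0.03,"rx":0,"ry":0,"rz":0,"hand":0.6},
    {"x":0,"y":0,"z":0.03,"rx":0,"ry":0,"rz":0,"hand":0.6},
    {"x":0,"y":0,"z":0.03,"rx":0,"ry":0,"rz":0,"hand":0.6},
    {"x":0,"y":0,"z":0.03,"rx":0,"ry":0,"rz":0,"hand":0.6},
    {"x":0,"y":0,"z":0.03,"rx":0,"ry":0,"rz":0,"hand":0.6},
  ],
)

```text
time: 4.02
tcp_pos: [0.4736, 0.0817, 0.0398]
tcp_rot: [[-0.999, 0.036, -0.0], [0.036, 0.999, 0.0], [0.0, 0.0, -1.0]]
wrist_force: [0.6, 0.2, 0.1]
width: 0.067
grasp_force: 0.0
```

```bash
python3 - <<'E'
from station import env, eyes
from h import *
f=eyes.grab_frame("side"); P=cloud(f)
print(env.sense()["width"])
m=(f["color"].max(-1)<60)&(P[...,2]<.12)&(abs(P[...,0]-.472)<.025)&(abs(P[...,1]-.055)<.025)
r,c=np.nonzero(m); i=np.argsort(-r)[:10]
print(m.sum()); [print(c[k],r[k],P[r[k],c[k]].round(3).tolist()) for k in i]
E
```

```text
0.06323711879847964
43
243 221 [0.464, 0.045, 0.076]
244 221 [0.466, 0.043, 0.078]
243 220 [0.464, 0.042, 0.083]
244 220 [0.466, 0.041, 0.084]
245 220 [0.468, 0.042, 0.082]
242 220 [0.461, 0.04, 0.087]
247 220 [0.474, 0.044, 0.076]
246 220 [0.471, 0.042, 0.079]
246 219 [0.47, 0.04, 0.086]
247 219 [0.473, 0.041, 0.083]
```

Emit:
apply_moves(
  moves=[
    {"x":0,"y":0,"z":0.02,"rx":0,"ry":0,"rz":0,"hand":1},
    {"x":0,"y":0,"z":0.02,"rx":0,"ry":0,"rz":0,"hand":1},
    {"x":0,"y":0,"z":0.02,"rx":0,"ry":0,"rz":0,"hand":1},
    {"x":0,"y":0,"z":0.02,"rx":0,"ry":0,"rz":0,"hand":1},
    {"x":0,"y":0,"z":0.02,"rx":0,"ry":0,"rz":0,"hand":1},
  ],
)

```text
time: 4.48
tcp_pos: [0.4735, 0.0817, 0.0546]
tcp_rot: [[-0.999, 0.036, -0.001], [0.036, 0.999, 0.0], [0.001, 0.0, -1.0]]
wrist_force: [0.0, 0.2, 0.9]
width: 0.0299
grasp_force: 0.0
```

Emit:
apply_moves(
  moves=[
    {"x":0,"y":0,"z":0,"rx":0,"ry":0,"rz":0,"hand":1},
    {"x":0,"y":0,"z":0,"rx":0,"ry":0,"rz":0,"hand":1},
    {"x":0,"y":0,"z":0,"rx":0,"ry":0,"rz":0,"hand":1},
    {"x":0,"y":0,"z":0,"rx":0,"ry":0,"rz":0,"hand":1},
    {"x":0,"y":0,"z":0,"rx":0,"ry":0,"rz":0,"hand":1},
  ],
)

```text
time: 4.9
tcp_pos: [0.4737, 0.0817, 0.055]
tcp_rot: [[-0.999, 0.036, -0.0], [0.036, 0.999, 0.0], [0.0, 0.0, -1.0]]
wrist_force: [0.5, 0.5, 0.1]
width: 0.001
grasp_force: 0.0
```

```bash
python3 - <<'E'
from station import env, eyes
from h import *
f=eyes.grab_frame("side"); P=cloud(f)
s=env.sense(); print(s["width"],s["tcp_pos"])
m=(f["color"].max(-1)<60)&(P[...,2]<.14)&(abs(P[...,0]-.472)<.03)&(abs(P[...,1]-.08)<.04)
r,c=np.nonzero(m); i=np.argsort(-r)[:10]
print(m.sum()); [print(c[k],r[k],P[r[k],c[k]].round(3).tolist()) for k in i]
b=cv2.resize(f["color"][140:260,200:320],None,fx=5,fy=5,interpolation=cv2.INTER_CUBIC); cv2.imwrite("pics/s4.png",b[:,:,::-1])
E
```

```text
0.0005373834002452045 [0.47370269 0.08171165 0.05507052]
0
```

View pics/s4.png

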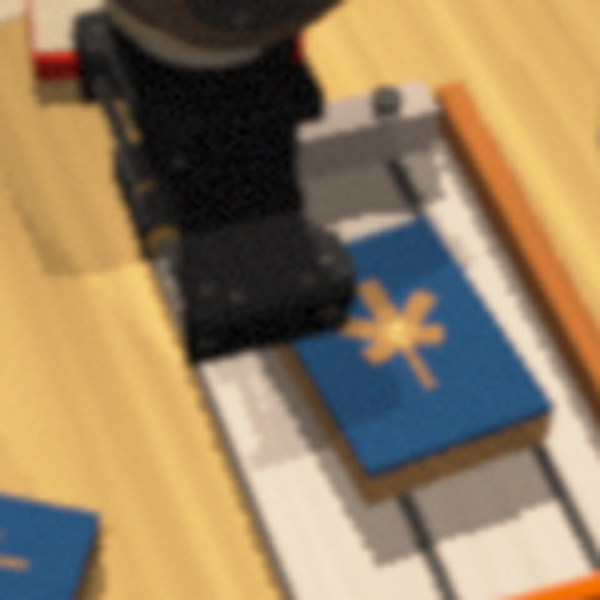

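Emit:
apply_moves(
  moves=[
    {"x":0,"y":0,"z":-0.02,"rx":0,"ry":0,"rz":0,"hand":1},
    {"x":0,"y":0,"z":-0.035,"rx":0,"ry":0,"rz":0,"hand":1},
    {"x":0,"y":0,"z":-0.035,"rx":0,"ry":0,"rz":0,"hand":1},
  ],
)

```text
time: 5.2
tcp_pos: [0.4729, 0.0816, 0.0275]
tcp_rot: [[-0.999, 0.036, -0.002], [0.036, 0.999, 0.0], [0.002, -0.0, -1.0]]
wrist_force: [-0.5, -0.1, -0.4]
width: 0.0007
grasp_force: 0.0
```

Emit:
apply_moves(
  moves=[
    {"x":0,"y":0,"z":-0.004,"rx":0,"ry":0,"rz":0,"hand":1},
    {"x":0,"y":0,"z":-0.008,"rx":0,"ry":0,"rz":0,"hand":1},
    {"x":0,"y":0,"z":-0.012,"rx":0,"ry":0,"rz":0,"hand":1},
    {"x":0,"y":0,"z":-0.012,"rx":0,"ry":0,"rz":0,"hand":1},
  ],
)

```text
time: 5.53
tcp_pos: [0.4737, 0.0817, 0.0197]
tcp_rot: [[-0.999, 0.036, -0.0], [0.036, 0.999, 0.0], [0.0, 0.0, -1.0]]
wrist_force: [-0.1, -0.3, -0.9]
width: 0.0004
grasp_force: 0.0
```

Emit:
apply_moves(
  moves=[
    {"x":0,"y":0,"z":-0.003,"rx":0,"ry":0,"rz":0,"hand":1},
    {"x":0,"y":0,"z":-0.005,"rx":0,"ry":0,"rz":0,"hand":1},
    {"x":0,"y":0,"z":-0.005,"rx":0,"ry":0,"rz":0,"hand":1},
  ],
)

```text
time: 5.78
tcp_pos: [0.4737, 0.0817, 0.016]
tcp_rot: [[-0.999, 0.036, -0.0], [0.036, 0.999, 0.0], [0.0, 0.0, -1.0]]
wrist_force: [-0.6, 0.0, 0.9]
width: 0.0
grasp_force: 0.0
```

Emit:
apply_moves(
  moves=[
    {"x":0,"y":0,"z":0.02,"rx":0,"ry":0,"rz":0,"hand":1},
    {"x":0.019,"y":0,"z":0.02,"rx":0,"ry":0,"rz":0,"hand":1},
    {"x":0.019,"y":0,"z":0.009,"rx":0,"ry":0,"rz":0,"hand":1},
    {"x":0.019,"y":0,"z":0.005,"rx":0,"ry":0,"rz":0,"hand":1},
    {"x":0.019,"y":0,"z":0.003,"rx":0,"ry":0,"rz":0,"hand":1},
  ],
)

```text
time: 6.2
tcp_pos: [0.4868, 0.0817, 0.0172]
tcp_rot: [[-0.999, 0.036, -0.002], [0.036, 0.999, 0.0], [0.002, -0.0, -1.0]]
wrist_force: [0.3, -0.1, -0.7]
width: 0.0004
grasp_force: 0.0
```

Emit:
apply_moves(
  moves=[
    {"x":0,"y":0,"z":-0.002,"rx":0,"ry":0,"rz":0,"hand":1},
    {"x":0,"y":0,"z":-0.003,"rx":0,"ry":0,"rz":0,"hand":1},
    {"x":0,"y":0,"z":-0.003,"rx":0,"ry":0,"rz":0,"hand":1},
  ],
)

```text
time: 6.45
tcp_pos: [0.4876, 0.0817, 0.0158]
tcp_rot: [[-0.999, 0.036, -0.001], [0.036, 0.999, 0.0], [0.001, 0.0, -1.0]]
wrist_force: [0.3, 0.4, -0.3]
width: 0.0002
grasp_force: 0.0
```

Emit:
apply_moves(
  moves=[
    {"x":0,"y":0,"z":-0.004,"rx":0,"ry":0,"rz":0,"hand":1},
    {"x":0,"y":0,"z":-0.008,"rx":0,"ry":0,"rz":0,"hand":1},
    {"x":0,"y":0,"z":-0.008,"rx":0,"ry":0,"rz":0,"hand":1},
  ],
)

```text
time: 6.7
tcp_pos: [0.4877, 0.0817, 0.0096]
tcp_rot: [[-0.999, 0.036, -0.001], [0.036, 0.999, 0.0], [0.001, 0.0, -1.0]]
wrist_force: [0.6, -1.6, -0.1]
width: 0.0005
grasp_force: 0.0
```

Emit:
apply_moves(
  moves=[
    {"x":0,"y":0,"z":-0.004,"rx":0,"ry":0,"rz":0,"hand":1},
    {"x":0,"y":0,"z":-0.008,"rx":0,"ry":0,"rz":0,"hand":1},
    {"x":0,"y":0,"z":-0.008,"rx":0,"ry":0,"rz":0,"hand":1},
  ],
)

```text
time: 6.95
tcp_pos: [0.4877, 0.0817, 0.0036]
tcp_rot: [[-0.999, 0.036, -0.001], [0.036, 0.999, 0.0], [0.001, 0.0, -1.0]]
wrist_force: [-0.5, 0.5, 0.7]
width: 0.0006
grasp_force: 0.0
```

Emit:
apply_moves(
  moves=[
    {"x":0,"y":0,"z":-0.003,"rx":0,"ry":0,"rz":0,"hand":1},
    {"x":0,"y":0,"z":-0.005,"rx":0,"ry":0,"rz":0,"hand":1},
    {"x":0,"y":0,"z":-0.005,"rx":0,"ry":0,"rz":0,"hand":1},
  ],
)

```text
time: 7.2
tcp_pos: [0.4879, 0.0817, 0.0001]
tcp_rot: [[-0.999, 0.036, -0.0], [0.036, 0.999, 0.0], [0.0, 0.0, -1.0]]
wrist_force: [0.4, -0.2, 0.6]
width: 0.0005
grasp_force: 0.0
```

Emit:
apply_moves(
  moves=[
    {"x":0,"y":0,"z":0,"rx":0,"ry":0,"rz":0,"hand":0},
    {"x":0,"y":0,"z":0,"rx":0,"ry":0,"rz":0,"hand":0},
    {"x":0,"y":0,"z":0,"rx":0,"ry":0,"rz":0,"hand":0},
    {"x":0,"y":0,"z":0,"rx":0,"ry":0,"rz":0,"hand":0},
    {"x":0,"y":0,"z":0,"rx":0,"ry":0,"rz":0,"hand":0},
  ],
)

```text
time: 7.62
tcp_pos: [0.488, 0.0817, 0.0004]
tcp_rot: [[-0.999, 0.036, 0.0], [0.036, 0.999, 0.0], [-0.0, 0.0, -1.0]]
wrist_force: [0.5, 0.7, 0.1]
width: 0.0285
grasp_force: 0.0
```

Emit:
apply_moves(
  moves=[
    {"x":0,"y":0,"z":0,"rx":0,"ry":0,"rz":0,"hand":0},
    {"x":0,"y":0,"z":0,"rx":0,"ry":0,"rz":0,"hand":0},
    {"x":0.01,"y":0,"z":0,"rx":0,"ry":0,"rz":0,"hand":0},
    {"x":0.02,"y":0,"z":0,"rx":0,"ry":0,"rz":0,"hand":0},
    {"x":0.03,"y":0,"z":0,"rx":0,"ry":0,"rz":0,"hand":0},
  ],
)

```text
time: 8.03
tcp_pos: [0.5112, 0.0817, 0.0004]
tcp_rot: [[-0.999, 0.036, -0.0], [0.036, 0.999, 0.0], [0.0, 0.0, -1.0]]
wrist_force: [-2.5, -0.0, 2.7]
width: 0.0616
grasp_force: 1.4
```

Emit:
apply_moves(
  moves=[
    {"x":0.005,"y":0,"z":0,"rx":0,"ry":0,"rz":0,"hand":0},
    {"x":0.01,"y":0,"z":0,"rx":0,"ry":0,"rz":0,"hand":0},
    {"x":0.015,"y":-0.001,"z":0,"rx":0,"ry":0,"rz":0,"hand":0},
    {"x":0.019,"y":-0.001,"z":0,"rx":0,"ry":0,"rz":0,"hand":0},
    {"x":0.022,"y":-0.001,"z":0,"rx":0,"ry":0,"rz":0,"hand":0},
  ],
)

```text
time: 8.45
tcp_pos: [0.5272, 0.0809, 0.0003]
tcp_rot: [[-0.999, 0.036, -0.0], [0.036, 0.999, 0.0], [0.0, 0.0, -1.0]]
wrist_force: [-1.6, -0.4, 0.2]
width: 0.0925
grasp_force: 1.0
```

Emit:
apply_moves(
  moves=[
    {"x":0.003,"y":0,"z":0,"rx":0,"ry":0,"rz":0,"hand":0},
    {"x":0.006,"y":0,"z":0,"rx":0,"ry":0,"rz":0,"hand":0},
    {"x":0.009,"y":0,"z":0,"rx":0,"ry":0,"rz":0,"hand":0},
    {"x":0.01,"y":0,"z":0,"rx":0,"ry":0,"rz":0,"hand":0},
    {"x":0.011,"y":0,"z":0,"rx":0,"ry":0,"rz":0,"hand":0},
  ],
)

```text
time: 8.87
tcp_pos: [0.5352, 0.0809, 0.0004]
tcp_rot: [[-0.999, 0.036, -0.0], [0.036, 0.999, 0.0], [0.0, 0.0, -1.0]]
wrist_force: [-2.8, -0.2, 1.2]
width: 0.0952
grasp_force: 1.3
```

Emit:
apply_moves(
  moves=[
    {"x":0.001,"y":0,"z":0,"rx":0,"ry":0,"rz":0,"hand":0},
    {"x":0.002,"y":0,"z":0,"rx":0,"ry":0,"rz":0,"hand":0},
    {"x":0.003,"y":0,"z":0,"rx":0,"ry":0,"rz":0,"hand":0},
  ],
)

```text
time: 9.12
tcp_pos: [0.5375, 0.081, 0.0004]
tcp_rot: [[-0.999, 0.036, -0.0], [0.036, 0.999, 0.0], [0.0, 0.0, -1.0]]
wrist_force: [-1.7, -0.5, 0.5]
width: 0.0953
grasp_force: 1.0
```

Emit:
apply_moves(
  moves=[
    {"x":0.001,"y":0,"z":0,"rx":0,"ry":0,"rz":0,"hand":0},
    {"x":0.002,"y":0,"z":0,"rx":0,"ry":0,"rz":0,"hand":0},
    {"x":0.003,"y":0,"z":0,"rx":0,"ry":0,"rz":0,"hand":0},
  ],
)

```text
time: 9.37
tcp_pos: [0.5375, 0.081, 0.0003]
tcp_rot: [[-0.999, 0.036, -0.005], [0.036, 0.999, 0.0], [0.005, -0.0, -1.0]]
wrist_force: [-14.5, 0.4, 9.7]
width: 0.0953
grasp_force: 6.9
```

```bash
cat > sblk.py <<'E'
from station import env, eyes
from h import *
f=eyes.grab_frame("side"); H=hsv(f); P=cloud(f)
m=(H[...,0]>100)&(H[...,0]<125)&(H[...,1]>150)&(P[...,2]>.035)&(P[...,2]<.06)
p=ray(f,np.argwhere(m)[:,::-1],.048)
th=-.036; R=np.array([[np.cos(th),-np.sin(th)],[np.sin(th),np.cos(th)]]); O=np.array([570.3,28.8])
j=(p[:,:2]*1000-O)@R; j=j[abs(j[:,0])<90]; print("side block",rect(j/1000),np.percentile(j,[1,99],axis=0).round(1).tolist())
for a in (-10,0,20,40,60,80):  # +x edge of the lino along y
    q=j[abs(j[:,1]-a)<6]; print(a,(q[:,0].min().round(1),q[:,0].max().round(1)) if len(q) else None)
E
python3 sblk.py
```

```text
side block (array([22.9, 42.7]), array([125.4,  89.8]), 89.79) [[-19.3, -19.1], [67.3, 103.0]]
-10 (np.float64(-21.0), np.float64(67.6))
0 (np.float64(-22.2), np.float64(66.9))
20 (np.float64(-6.2), np.float64(67.5))
40 (np.float64(47.3), np.float64(67.0))
60 (np.float64(53.5), np.float64(67.5))
80 (np.float64(35.3), np.float64(67.9))
```

The block is flush: jig x 22.9, angle 0.2°. I'll back off and go to the knob at (0.586,-0.175).

Emit:
apply_moves(
  moves=[
    {"x":-0.03,"y":0,"z":0,"rx":0,"ry":0,"rz":0,"hand":0},
    {"x":-0.04,"y":0,"z":0.045,"rx":0,"ry":0,"rz":0,"hand":0},
    {"x":-0.04,"y":0,"z":0.095,"rx":0,"ry":0,"rz":0,"hand":0},
    {"x":-0.04,"y":0,"z":0.145,"rx":0,"ry":0,"rz":0,"hand":0},
    {"x":-0.02,"y":0,"z":0.19,"rx":0,"ry":0,"rz":0,"hand":0},
  ],
)

```text
time: 9.83
tcp_pos: [0.5234, 0.0811, 0.1453]
tcp_rot: [[-0.999, 0.036, 0.0], [0.036, 0.999, 0.0], [-0.0, 0.0, -1.0]]
wrist_force: [1.1, -0.9, -0.6]
width: 0.0952
grasp_force: 0.0
```

Emit:
apply_moves(
  moves=[
    {"x":0.012,"y":-0.05,"z":0,"rx":0,"ry":0,"rz":0,"hand":0},
    {"x":0.024,"y":-0.1,"z":0,"rx":0,"ry":0,"rz":0,"hand":0},
    {"x":0.036,"y":-0.15,"z":0,"rx":0,"ry":0,"rz":0,"hand":0},
    {"x":0.048,"y":-0.2,"z":0,"rx":0,"ry":0,"rz":0,"hand":0},
    {"x":0.06,"y":-0.25,"z":0,"rx":0,"ry":0,"rz":0,"hand":0},
  ],
)

```text
time: 10.25
tcp_pos: [0.5704, -0.1086, 0.1433]
tcp_rot: [[-0.999, 0.036, 0.002], [0.036, 0.999, -0.0], [-0.002, -0.0, -1.0]]
wrist_force: [1.2, 1.1, -0.0]
width: 0.0954
grasp_force: 0.0
```

```bash
python3 look.py; python3 sblk.py|head -1; python3 -c "
from station import env; print(env.sense()['tcp_pos'])"
```

```text
block jig (array([22.5, 47.4]), array([ 88.2, 122.4]), 0.21)
pad -30 [-113.5 -107.3 -101.4]
pad -10 [-114. -108. -102.]
pad 10 [-114.4 -107.6 -102.2]
pad 30 [-107.  -104.5 -102. ]
side block (array([23.1, 43. ]), array([ 89. , 125.6]), 0.09) [[-20.8, -18.9], [65.5, 103.5]]
[ 0.57037986 -0.1090577   0.14272439]
```

Emit:
apply_moves(
  moves=[
    {"x":0.012,"y":-0.05,"z":0,"rx":0,"ry":0,"rz":0,"hand":0},
    {"x":0.021,"y":-0.088,"z":0,"rx":0,"ry":0,"rz":0,"hand":0},
    {"x":0.021,"y":-0.088,"z":0,"rx":0,"ry":0,"rz":0,"hand":0},
    {"x":0.021,"y":-0.088,"z":-0.04,"rx":0,"ry":0,"rz":0,"hand":0},
    {"x":0.021,"y":-0.088,"z":-0.085,"rx":0,"ry":0,"rz":0,"hand":0},
  ],
)

```text
time: 10.82
tcp_pos: [0.5868, -0.1723, 0.0804]
tcp_rot: [[-0.999, 0.036, 0.005], [0.036, 0.999, -0.002], [-0.005, -0.002, -1.0]]
wrist_force: [0.7, -0.7, 0.3]
width: 0.0951
grasp_force: 0.0
```

Emit:
apply_moves(
  moves=[
    {"x":0,"y":0,"z":0,"rx":0,"ry":0,"rz":0,"hand":1},
    {"x":0,"y":0,"z":0,"rx":0,"ry":0,"rz":0,"hand":1},
    {"x":0,"y":0,"z":0,"rx":0,"ry":0,"rz":0,"hand":1},
    {"x":0,"y":0,"z":0,"rx":0,"ry":0,"rz":0,"hand":1},
    {"x":0,"y":0,"z":0,"rx":0,"ry":0,"rz":0,"hand":1},
  ],
)

```text
time: 11.23
tcp_pos: [0.5863, -0.1725, 0.0809]
tcp_rot: [[-0.999, 0.036, 0.002], [0.036, 0.999, -0.001], [-0.002, -0.001, -1.0]]
wrist_force: [0.2, -0.2, 0.1]
width: 0.067
grasp_force: 0.0
```

Emit:
apply_moves(
  moves=[
    {"x":0,"y":0,"z":0,"rx":0,"ry":0,"rz":0,"hand":1},
    {"x":0,"y":0,"z":0,"rx":0,"ry":0,"rz":0,"hand":1},
    {"x":0,"y":0,"z":0,"rx":0,"ry":0,"rz":0,"hand":1},
    {"x":0,"y":0,"z":0,"rx":0,"ry":0,"rz":0,"hand":1},
    {"x":0,"y":0,"z":0,"rx":0,"ry":0,"rz":0,"hand":1},
  ],
)

```text
time: 11.65
tcp_pos: [0.5856, -0.1729, 0.0793]
tcp_rot: [[-0.999, 0.036, 0.0], [0.036, 0.999, -0.001], [-0.0, -0.001, -1.0]]
wrist_force: [-1.3, -12.9, 2.3]
width: 0.034
grasp_force: 6.5
```

Emit:
apply_moves(
  moves=[
    {"x":0,"y":0,"z":0,"rx":0,"ry":0,"rz":0,"hand":1},
    {"x":0,"y":0,"z":0,"rx":0,"ry":0,"rz":0,"hand":1},
    {"x":0,"y":0,"z":0,"rx":0,"ry":0,"rz":0,"hand":1},
    {"x":0,"y":0,"z":0,"rx":0,"ry":0,"rz":0,"hand":1},
  ],
)

```text
time: 11.98
tcp_pos: [0.586, -0.1743, 0.0793]
tcp_rot: [[-0.999, 0.036, 0.002], [0.036, 0.999, -0.002], [-0.002, -0.002, -1.0]]
wrist_force: [0.8, -9.8, -0.3]
width: 0.024
grasp_force: 30.0
```

```bash
python3 - <<'E'
from station import env, eyes
import cv2
f=eyes.grab_frame("side"); b=cv2.resize(f["color"][190:340,260:390],None,fx=4,fy=4,interpolation=cv2.INTER_CUBIC); cv2.imwrite("pics/k.png",b[:,:,::-1])
E
```

```text
(no output)
```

View pics/k.png

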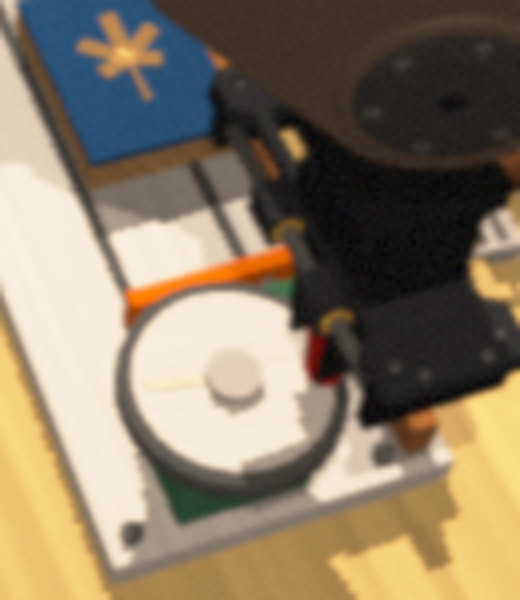

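The crop shows the fingers closed on the red knob at px (340,275), with a width of 24 mm and a grip of 30 N. I'll compute the clockwise circle rows at 24° per row.

```bash
python3 - <<'E'
import numpy as np
for a0 in(-18,-138,-258):
    a=np.radians(a0-24*np.arange(1,6)); b=np.radians(a0)
    print(a0,[(round(.06*(np.cos(t)-np.cos(b)),3),round(.06*(np.sin(t)-np.sin(b)),3)) for t in a])
E
```

```text
-18 [(np.float64(-0.012), np.float64(-0.022)), (np.float64(-0.033), np.float64(-0.036)), (np.float64(-0.057), np.float64(-0.041)), (np.float64(-0.081), np.float64(-0.036)), (np.float64(-0.102), np.float64(-0.022))]
-138 [(np.float64(-0.012), np.float64(0.022)), (np.float64(-0.015), np.float64(0.046)), (np.float64(-0.007), np.float64(0.07)), (np.float64(0.009), np.float64(0.089)), (np.float64(0.032), np.float64(0.099))]
-258 [(np.float64(0.025), np.float64(0.0)), (np.float64(0.048), np.float64(-0.01)), (np.float64(0.064), np.float64(-0.029)), (np.float64(0.072), np.float64(-0.052)), (np.float64(0.07), np.float64(-0.077))]
```

Emit:
apply_moves(
  moves=[
    {"x":-0.012,"y":-0.024,"z":0,"rx":0,"ry":0,"rz":0,"hand":1},
    {"x":-0.033,"y":-0.038,"z":0,"rx":0,"ry":0,"rz":0,"hand":1},
    {"x":-0.057,"y":-0.043,"z":0,"rx":0,"ry":0,"rz":0,"hand":1},
    {"x":-0.081,"y":-0.038,"z":0,"rx":0,"ry":0,"rz":0,"hand":1},
    {"x":-0.102,"y":-0.024,"z":0,"rx":0,"ry":0,"rz":0,"hand":1},
  ],
)

```text
time: 12.45
tcp_pos: [0.5104, -0.195, 0.0796]
tcp_rot: [[-0.999, 0.037, 0.005], [0.037, 0.999, -0.006], [-0.006, -0.006, -1.0]]
wrist_force: [6.0, -12.8, -4.1]
width: 0.0246
grasp_force: 30.0
```

Emit:
apply_moves(
  moves=[
    {"x":-0.012,"y":0.022,"z":0,"rx":0,"ry":0,"rz":0,"hand":1},
    {"x":-0.015,"y":0.046,"z":0,"rx":0,"ry":0,"rz":0,"hand":1},
    {"x":-0.007,"y":0.07,"z":0,"rx":0,"ry":0,"rz":0,"hand":1},
    {"x":0.009,"y":0.089,"z":0,"rx":0,"ry":0,"rz":0,"hand":1},
    {"x":0.032,"y":0.099,"z":0,"rx":0,"ry":0,"rz":0,"hand":1},
  ],
)

```text
time: 12.87
tcp_pos: [0.5333, -0.1181, 0.0796]
tcp_rot: [[-0.999, 0.035, 0.001], [0.035, 0.999, -0.004], [-0.001, -0.004, -1.0]]
wrist_force: [-5.6, -34.5, -0.2]
width: 0.0244
grasp_force: 30.0
```

Emit:
apply_moves(
  moves=[
    {"x":0.025,"y":0,"z":0,"rx":0,"ry":0,"rz":0,"hand":1},
    {"x":0.048,"y":-0.01,"z":0,"rx":0,"ry":0,"rz":0,"hand":1},
    {"x":0.064,"y":-0.029,"z":0,"rx":0,"ry":0,"rz":0,"hand":1},
    {"x":0.072,"y":-0.052,"z":0,"rx":0,"ry":0,"rz":0,"hand":1},
    {"x":0.07,"y":-0.077,"z":0,"rx":0,"ry":0,"rz":0,"hand":1},
  ],
)

```text
time: 13.28
tcp_pos: [0.5868, -0.1728, 0.0797]
tcp_rot: [[-0.999, 0.036, 0.001], [0.036, 0.999, 0.002], [-0.001, 0.002, -1.0]]
wrist_force: [0.5, 13.2, 5.6]
width: 0.0247
grasp_force: 30.0
```

```bash
python3 look.py; python3 sblk.py|head -1
```

```text
block jig (array([24.1, 47.4]), array([ 87.7, 122.5]), 1.5)
pad -30 None
pad -10 None
pad 10 None
pad 30 [-55.  -53.4 -49.6]
side block (array([23.2, 42.6]), array([ 89.2, 125. ]), 0.09) [[-20.8, -18.7], [64.9, 103.4]]
```

Emit:
apply_moves(
  moves=[
    {"x":-0.012,"y":-0.024,"z":0,"rx":0,"ry":0,"rz":0,"hand":1},
    {"x":-0.033,"y":-0.038,"z":0,"rx":0,"ry":0,"rz":0,"hand":1},
    {"x":-0.057,"y":-0.043,"z":0,"rx":0,"ry":0,"rz":0,"hand":1},
    {"x":-0.081,"y":-0.038,"z":0,"rx":0,"ry":0,"rz":0,"hand":1},
    {"x":-0.102,"y":-0.024,"z":0,"rx":0,"ry":0,"rz":0,"hand":1},
  ],
)

```text
time: 13.85
tcp_pos: [0.5108, -0.1955, 0.0799]
tcp_rot: [[-0.999, 0.037, 0.006], [0.037, 0.999, -0.005], [-0.007, -0.005, -1.0]]
wrist_force: [12.6, -7.3, -3.1]
width: 0.0245
grasp_force: 30.0
```

Emit:
apply_moves(
  moves=[
    {"x":-0.012,"y":0.022,"z":0,"rx":0,"ry":0,"rz":0,"hand":1},
    {"x":-0.015,"y":0.046,"z":0,"rx":0,"ry":0,"rz":0,"hand":1},
    {"x":-0.007,"y":0.07,"z":0,"rx":0,"ry":0,"rz":0,"hand":1},
    {"x":0.009,"y":0.089,"z":0,"rx":0,"ry":0,"rz":0,"hand":1},
    {"x":0.032,"y":0.099,"z":0,"rx":0,"ry":0,"rz":0,"hand":1},
  ],
)

```text
time: 14.27
tcp_pos: [0.5326, -0.1187, 0.0799]
tcp_rot: [[-0.999, 0.035, -0.0], [0.035, 0.999, -0.003], [-0.0, -0.003, -1.0]]
wrist_force: [-7.8, -25.7, 6.0]
width: 0.0249
grasp_force: 30.0
```

Emit:
apply_moves(
  moves=[
    {"x":0.025,"y":0,"z":0,"rx":0,"ry":0,"rz":0,"hand":1},
    {"x":0.048,"y":-0.01,"z":0,"rx":0,"ry":0,"rz":0,"hand":1},
    {"x":0.064,"y":-0.029,"z":0,"rx":0,"ry":0,"rz":0,"hand":1},
    {"x":0.072,"y":-0.052,"z":0,"rx":0,"ry":0,"rz":0,"hand":1},
    {"x":0.07,"y":-0.077,"z":0,"rx":0,"ry":0,"rz":0,"hand":1},
  ],
)

```text
time: 14.68
tcp_pos: [0.5865, -0.174, 0.0799]
tcp_rot: [[-0.999, 0.035, 0.0], [0.035, 0.999, 0.003], [-0.0, 0.003, -1.0]]
wrist_force: [-2.5, 15.2, 9.8]
width: 0.0246
grasp_force: 30.0
```

```bash
python3 look.py; python3 sblk.py|head -1
```

```text
block jig (array([22.7, 89.2]), array([106.5,  87.4]), 89.92)
pad -30 None
pad -10 None
pad 10 None
pad 30 None
side block (array([23.4, 80. ]), array([120.9,  89.4]), 89.73) [[-20.7, 21.0], [65.4, 138.7]]
```

Emit:
apply_moves(
  moves=[
    {"x":-0.012,"y":-0.023,"z":0,"rx":0,"ry":0,"rz":0,"hand":1},
    {"x":-0.033,"y":-0.037,"z":0,"rx":0,"ry":0,"rz":0,"hand":1},
    {"x":-0.057,"y":-0.042,"z":0,"rx":0,"ry":0,"rz":0,"hand":1},
    {"x":-0.081,"y":-0.037,"z":0,"rx":0,"ry":0,"rz":0,"hand":1},
    {"x":-0.102,"y":-0.023,"z":0,"rx":0,"ry":0,"rz":0,"hand":1},
  ],
)

```text
time: 15.25
tcp_pos: [0.5111, -0.1959, 0.0801]
tcp_rot: [[-0.999, 0.037, 0.007], [0.037, 0.999, -0.005], [-0.007, -0.004, -1.0]]
wrist_force: [12.8, -5.7, -2.2]
width: 0.0248
grasp_force: 30.0
```

Emit:
apply_moves(
  moves=[
    {"x":-0.007,"y":0.011,"z":0,"rx":0,"ry":0,"rz":0,"hand":1},
    {"x":-0.012,"y":0.022,"z":0,"rx":0,"ry":0,"rz":0,"hand":1},
    {"x":-0.015,"y":0.034,"z":0,"rx":0,"ry":0,"rz":0,"hand":1},
    {"x":-0.015,"y":0.046,"z":0,"rx":0,"ry":0,"rz":0,"hand":1},
    {"x":-0.015,"y":0.046,"z":0,"rx":0,"ry":0,"rz":0,"hand":1},
  ],
)

```text
time: 15.67
tcp_pos: [0.4979, -0.1586, 0.0799]
tcp_rot: [[-0.999, 0.036, 0.001], [0.036, 0.999, -0.002], [-0.001, -0.002, -1.0]]
wrist_force: [-3.5, -4.0, 8.5]
width: 0.0242
grasp_force: 30.0
```

```bash
python3 look.py; python3 sblk.py|head -1; python3 -c "
from station import env; s=env.sense();print(s['tcp_pos'],s['wrist_force'])"
```

```text
block jig (array([ 22.3, 110.5]), array([121.3,  88.3]), 89.92)
pad -30 [34.4 40.6 45.8]
pad -10 [33.3 38.5 43.5]
pad 10 [33.2 38.3 43.4]
pad 30 [32.3 37.6 43.3]
[ 0.49783246 -0.15863315  0.07991694] [-3.9086168  -0.86195419  9.15085754]Traceback (most recent call last):
  File "sblk.py", line 7, in <module>
    j=(p[:,:2]*1000-O)@R; j=j[abs(j[:,0])<90]; print("side block",rect(j/1000),np.percentile(j,[1,99],axis=0).round(1).tolist())
                                                                               ~~~~~~~~~~~~~^^^^^^^^^^^^^^^^^
    return _quantile_unchecked(
        a, q, axis, out, overwrite_input, method, keepdims, weights)
    return _ureduce(a,
                    func=_quantile_ureduce_func,
    ...<5 lines>...
                    overwrite_input=overwrite_input,
                    method=method)
    r = func(a, **kwargs)
    result = _quantile(arr,
                       quantiles=q,
    ...<2 lines>...
                       out=out,
                       weights=wgt)
    slices_having_nans = np.isnan(arr[-1, ...])
                                  ~~~^^^^^^^^^
IndexError: index -1 is out of bounds for axis 0 with size 0
```

Emit:
apply_moves(
  moves=[
    {"x":0.003,"y":0.012,"z":0,"rx":0,"ry":0,"rz":0,"hand":1},
    {"x":0.008,"y":0.024,"z":0,"rx":0,"ry":0,"rz":0,"hand":1},
    {"x":0.008,"y":0.024,"z":0,"rx":0,"ry":0,"rz":0,"hand":1},
  ],
)

```text
time: 16.07
tcp_pos: [0.5039, -0.1404, 0.0799]
tcp_rot: [[-0.999, 0.036, 0.0], [0.036, 0.999, -0.001], [-0.0, -0.001, -1.0]]
wrist_force: [-3.3, -2.4, 11.1]
width: 0.0245
grasp_force: 30.0
```

```bash
cat > st.py <<'E'
from station import env
from h import *
s=env.sense(); p=s["tcp_pos"][:2]-[.5435,-.1615]; a=np.arctan2(p[1],p[0]); F=s["wrist_force"]
print("ang",np.degrees(a)-360 if a>0 else np.degrees(a),"r",np.hypot(*p),"Ftan",F[:2]@[-np.sin(a),np.cos(a)],"Frad",F[:2]@[np.cos(a),np.sin(a)])
E
python3 look.py; python3 st.py; python3 - <<'E'
from h import *
f=dict(np.load("last.npz")); P=cloud(f); O=np.array([570.3,28.8]); th=-.036; R=np.array([[np.cos(th),-np.sin(th)],[np.sin(th),np.cos(th)]])
H=hsv(f); j=(ray(f,np.argwhere(np.ones((384,512)))[:,::-1],.049)[:,:2]*1000-O)@R; j=j.reshape(384,512,2)
for x in (0,20,40):
    k=(abs(j[...,0]-x)<3)&(j[...,1]>155)&(j[...,1]<200); i=np.argsort(j[k][:,1]); print(x,[(int(a),int(b),int(1000*c)) for a,b,c in zip(j[k][i,1],f["color"][k][i].mean(1),P[k][i,2])])
E
```

```text
block jig (array([ 22.6, 114.3]), array([ 87.9, 122.7]), 0.06)
pad -30 [36.6 42.7 49.6]
pad -10 [36.8 42.1 47.4]
pad 10 [37.1 42.2 47.4]
pad 30 [37.  42.4 47.4]
ang -208.03713609186462 r 0.04490080551587595 Ftan 2.6806532638451768 Frad 3.152058807718397
0 [(156, 61, 49), (157, 59, 50), (159, 62, 47), (160, 61, 43), (162, 62, 44), (162, 61, 46), (165, 62, 49), (165, 62, 1201), (167, 61, 45), (168, 62, 47), (170, 60, 46), (171, 60, 47), (173, 63, 48), (173, 60, 50), (176, 64, 46), (177, 63, 52), (179, 64, 20), (179, 66, 25), (182, 88, 45), (182, 91, 47), (184, 116, 48), (185, 122, 51), (187, 125, 48), (188, 132, 46), (190, 122, 49), (190, 129, 48), (193, 115, 47), (193, 127, 50), (196, 120, 53), (196, 130, 51), (199, 117, 53), (199, 121, 52)]
20 [(156, 60, 51), (157, 59, 49), (157, 58, 47), (159, 60, 41), (160, 60, 49), (162, 58, 49), (163, 59, 49), (165, 59, 44), (165, 58, 49), (168, 59, 45), (168, 58, 47), (171, 61, 45), (171, 59, 47), (173, 61, 50), (174, 61, 44), (176, 62, 50), (177, 60, 50), (177, 60, 49), (179, 66, 26), (180, 66, 29), (182, 90, 48), (183, 94, 51), (185, 121, 52), (185, 120, 52), (188, 133, 50), (188, 132, 45), (190, 133, 52), (191, 134, 47), (193, 135, 46), (194, 137, 50), (196, 135, 50), (196, 135, 44), (199, 138, 48)]
40 [(157, 56, 45), (157, 58, 47), (159, 60, 47), (160, 58, 44), (163, 58, 46), (163, 59, 49), (165, 61, 48), (166, 60, 50), (168, 60, 47), (169, 60, 47), (171, 57, 47), (171, 59, 45), (174, 58, 48), (174, 56, 49), (177, 51, 49), (177, 53, 45), (179, 52, 27), (180, 54, 28), (183, 70, 45), (183, 75, 49), (185, 71, 46), (186, 75, 51), (188, 63, 56), (189, 64, 53), (191, 57, 55), (191, 55, 56), (194, 59, 54), (194, 55, 56), (196, 64, 52), (197, 57, 54), (199, 88, 51)]
```

Emit:
apply_moves(
  moves=[
    {"x":0.007,"y":0.01,"z":0,"rx":0,"ry":0,"rz":0,"hand":1},
    {"x":0.017,"y":0.018,"z":0,"rx":0,"ry":0,"rz":0,"hand":1},
    {"x":0.017,"y":0.018,"z":0,"rx":0,"ry":0,"rz":0,"hand":1},
  ],
)

```text
time: 16.42
tcp_pos: [0.5165, -0.1267, 0.0799]
tcp_rot: [[-0.999, 0.036, -0.001], [0.036, 0.999, -0.001], [0.001, -0.001, -1.0]]
wrist_force: [-5.7, -1.2, 14.1]
width: 0.0247
grasp_force: 30.0
```

```bash
python3 look.py; python3 st.py
```

```text
block jig (array([ 22.7, 118.2]), array([ 88. , 120.9]), 0.16)
pad -30 [40.1 46.4 53.6]
pad -10 [41.1 46.2 51.3]
pad 10 [41.4 46.4 51.3]
pad 30 [40.6 45.9 51.3]
ang -232.16277721681087 r 0.04406438923245501 Ftan 2.205266710922324 Frad 2.861886372516255
```

Emit:
apply_moves(
  moves=[
    {"x":0.008,"y":0.005,"z":0,"rx":0,"ry":0,"rz":0,"hand":1},
    {"x":0.017,"y":0.008,"z":0,"rx":0,"ry":0,"rz":0,"hand":1},
  ],
)

```text
time: 16.68
tcp_pos: [0.5275, -0.1209, 0.0798]
tcp_rot: [[-0.999, 0.036, -0.003], [0.036, 0.999, -0.0], [0.003, -0.0, -1.0]]
wrist_force: [-15.0, -2.0, 17.5]
width: 0.0246
grasp_force: 30.0
```

```bash
python3 look.py; python3 st.py
```

```text
block jig (array([ 22.4, 118.4]), array([120.4,  88.2]), 90.0)
pad -30 [40.1 46.4 53.6]
pad -10 [41.1 46.2 51.3]
pad 10 [41.4 46.4 51.3]
pad 30 [40.6 45.9 51.3]
ang -249.7486634196842 r 0.043563682448031056 Ftan 7.723594453830547 Frad 2.481096918224737
```

Between the last two looks the pad and block stopped moving (pad mid 46.2, block 118.3), so stop contact came at about -232°. I need about 30° past that, so another 13°.

Emit:
apply_moves(
  moves=[
    {"x":0.007,"y":0.002,"z":0,"rx":0,"ry":0,"rz":0,"hand":1},
    {"x":0.013,"y":0.003,"z":0,"rx":0,"ry":0,"rz":0,"hand":1},
  ],
)

```text
time: 16.95
tcp_pos: [0.5368, -0.1186, 0.0798]
tcp_rot: [[-0.999, 0.036, -0.004], [0.036, 0.999, 0.0], [0.004, 0.0, -1.0]]
wrist_force: [-16.2, -3.6, 17.4]
width: 0.0245
grasp_force: 30.0
```

```bash
python3 look.py; python3 st.py; python3 - <<'E'
from h import *
f=dict(np.load("last.npz")); g=dict(np.load("top0.npz"))
O=np.array([570.3,28.8]); th=-.036; R=np.array([[np.cos(th),-np.sin(th)],[np.sin(th),np.cos(th)]])
j=((ray(f,np.argwhere(np.ones((384,512)))[:,::-1],.05)[:,:2]*1000-O)@R).reshape(384,512,2)
for F,y0 in((f,48),(g,-108)):
    for x in(-30,-10,10):
        k=(abs(j[...,0]-x)<2)&(abs(j[...,1]-y0+8)<22); i=np.argsort(j[k][:,1]); print(x,[(int(a-y0),*b.tolist()) for a,b in zip(j[k][i,1],F["color"][k][i])][::2])
E
```

```text
block jig (array([ 22.3, 117.6]), array([123.6,  88.3]), 89.92)
pad -30 [40.  46.1 53.6]
pad -10 [41.1 46.2 51.3]
pad 10 [41.4 46.4 51.3]
pad 30 [40.6 45.9 51.3]
ang -262.01864258704563 r 0.04334578182614974 Ftan 12.018222493028762 Frad -0.8733761680597747
-30 [(-27, 42, 72, 52), (-21, 42, 71, 51), (-16, 43, 73, 52), (-13, 48, 71, 56), (-10, 55, 58, 47), (-7, 98, 56, 40), (-2, 154, 70, 29), (3, 145, 69, 32), (5, 102, 54, 35), (8, 53, 39, 32), (11, 51, 42, 34)]
-10 [(-27, 42, 72, 51), (-21, 42, 73, 52), (-16, 45, 74, 55), (-13, 56, 76, 60), (-10, 70, 69, 60), (-7, 102, 65, 51), (-2, 155, 71, 30), (3, 145, 72, 47), (5, 97, 60, 66), (8, 45, 52, 77), (11, 25, 50, 77)]
10 [(-27, 44, 72, 52), (-24, 43, 73, 52), (-19, 44, 75, 55), (-13, 56, 76, 60), (-11, 70, 70, 60), (-8, 99, 64, 52), (-5, 139, 68, 36), (0, 156, 73, 32), (5, 95, 59, 66), (8, 43, 51, 75), (11, 24, 49, 74)]
-30 [(-29, 31, 52, 40), (-27, 31, 53, 38), (-24, 31, 55, 39), (-18, 29, 54, 37), (-13, 23, 27, 24), (-10, 43, 33, 30), (-7, 84, 43, 24), (-4, 128, 59, 26), (0, 146, 64, 22), (6, 115, 55, 28), (8, 89, 59, 45), (11, 72, 61, 54)]
-10 [(-27, 32, 52, 38), (-24, 31, 55, 38), (-19, 35, 59, 41), (-13, 36, 42, 36), (-11, 56, 50, 46), (-8, 88, 55, 45), (-5, 126, 60, 31), (0, 146, 67, 27), (5, 121, 61, 34), (8, 111, 77, 62), (11, 107, 92, 84)]
10 [(-28, 31, 55, 39), (-25, 29, 52, 37), (-19, 32, 55, 40), (-14, 33, 41, 34), (-11, 51, 47, 43), (-9, 74, 52, 44), (-5, 116, 56, 32), (0, 143, 64, 20), (5, 124, 57, 28), (7, 112, 72, 56), (10, 108, 90, 82), (13, 111, 103, 96)]
```

Emit:
apply_moves(
  moves=[
    {"x":-0.001,"y":0,"z":0,"rx":0,"ry":0,"rz":0,"hand":0},
    {"x":-0.002,"y":0,"z":0,"rx":0,"ry":0,"rz":0,"hand":0},
    {"x":-0.002,"y":0,"z":0,"rx":0,"ry":0,"rz":0,"hand":0},
    {"x":-0.002,"y":0,"z":0,"rx":0,"ry":0,"rz":0,"hand":0},
    {"x":-0.002,"y":0,"z":0,"rx":0,"ry":0,"rz":0,"hand":0},
  ],
)

```text
time: 17.47
tcp_pos: [0.5375, -0.1185, 0.079]
tcp_rot: [[-0.999, 0.036, -0.0], [0.036, 0.999, 0.0], [0.0, 0.0, -1.0]]
wrist_force: [0.3, -0.1, -0.6]
width: 0.0523
grasp_force: 0.0
```

Emit:
apply_moves(
  moves=[
    {"x":0,"y":0,"z":0,"rx":0,"ry":0,"rz":0,"hand":0},
    {"x":0,"y":0,"z":0,"rx":0,"ry":0,"rz":0,"hand":0},
    {"x":0,"y":0,"z":0.04,"rx":0,"ry":0,"rz":0,"hand":0},
    {"x":0,"y":0,"z":0.09,"rx":0,"ry":0,"rz":0,"hand":0},
    {"x":0,"y":0,"z":0.14,"rx":0,"ry":0,"rz":0,"hand":0},
  ],
)

```text
time: 17.88
tcp_pos: [0.537, -0.1184, 0.1849]
tcp_rot: [[-0.999, 0.036, -0.002], [0.036, 0.999, 0.001], [0.002, 0.001, -1.0]]
wrist_force: [0.6, -0.1, 0.3]
width: 0.0859
grasp_force: 0.0
```

Emit:
apply_moves(
  moves=[
    {"x":-0.03,"y":-0.04,"z":0.02,"rx":0,"ry":0,"rz":0,"hand":0},
    {"x":-0.05,"y":-0.09,"z":0.02,"rx":0,"ry":0,"rz":0,"hand":0},
    {"x":-0.07,"y":-0.135,"z":0.02,"rx":0,"ry":0,"rz":0,"hand":0},
    {"x":-0.08,"y":-0.18,"z":0.02,"rx":0,"ry":0,"rz":0,"hand":0},
    {"x":-0.08,"y":-0.22,"z":0.02,"rx":0,"ry":0,"rz":0,"hand":0},
  ],
)

```text
time: 18.3
tcp_pos: [0.476, -0.2853, 0.1996]
tcp_rot: [[-0.999, 0.037, 0.0], [0.037, 0.999, -0.0], [-0.0, -0.0, -1.0]]
wrist_force: [-0.0, 0.0, 0.0]
width: 0.0949
grasp_force: 0.0
```

```bash
python3 look.py end; python3 - <<'E'
from h import *
f=dict(np.load("last.npz")); g=dict(np.load("top0.npz"))
O=np.array([570.3,28.8]); th=-.036; R=np.array([[np.cos(th),-np.sin(th)],[np.sin(th),np.cos(th)]])
for n,F in(("start",g),("end",f)):
    H=hsv(F); j=((ray(F,np.argwhere(np.ones((384,512)))[:,::-1],.055)[:,:2]*1000-O)@R).reshape(384,512,2)
    gr=(H[...,0]>50)&(H[...,0]<90)&(H[...,1]>60)&(abs(j[...,0])<20)&(abs(j[...,1])<150); print(n,"jaw front",np.percentile(j[gr][:,1],[90,95,99]).round(1))
    c=(abs(j[...,0]+60)<1); d=F["color"]; 
    print("can shift check",np.abs(d[95:145,225:265].astype(int)-g["color"][95:145,225:265]).mean().round(1),"roller",np.abs(d[105:160,300:350].astype(int)-g["color"][105:160,300:350]).mean().round(1))
E
```

```text
block jig (array([ 22.3, 116.9]), array([ 88.5, 122.9]), 0.44)
pad -30 [40.1 46.2 53.6]
pad -10 [40.7 46.  51.3]
pad 10 [40.7 46.2 51.7]
pad 30 [40.2 45.7 51.2]
knob [ 0.5376 -0.1149  0.155 ] 47
start jaw front [-123.9 -123.2 -122.3]
can shift check 0.0 roller 0.0
end jaw front [32.3 33.6 34.7]
can shift check 10.9 roller 9.5
```

View pics/end.png

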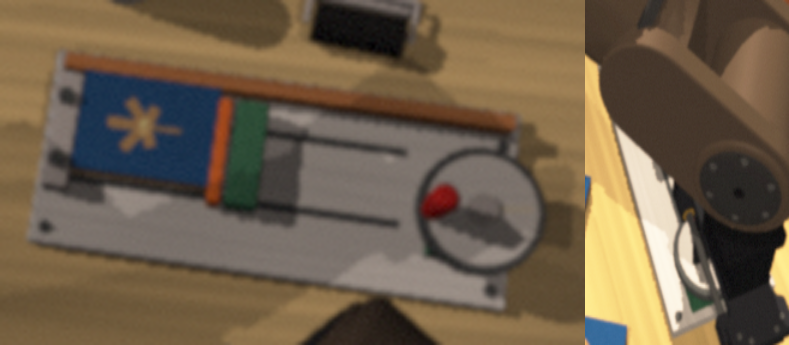

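The end view shows the block flush along the rail, with its end on the stop at px (75,110) and the pad gap about half closed. From the wheel angle the pad is pressed in about 6 mm, and from the image about 4 mm, so both are in range. The can and roller are in place and the arm is clear, so I'm handing in.

```bash
python3 -c "
from station import env; print(env.job_done())"
```

```text
the job is handed in; nothing more can be done
None
```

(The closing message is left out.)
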